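# Load the bench stapler's magazine

### The arm

A 7-joint arm with a two-finger parallel gripper is mounted at the origin on the work surface. World frame = base frame: x ahead of the robot, y to its left, z up, the work surface at z = 0. Lengths are in m, angles in rad, forces in N, time in s.
With the tool pointing down it reaches from about 0.425 to 0.925 m from the base axis. Payload 6.8 kg.
Tool frame: the origin (TCP) lies on the centre line of the jaws, within the pads' length; the fingertips stand 14 mm ahead of it and the grasp point (between the pads) lies 5 mm behind it; y points along the fingers, x is the direction in which the jaws open and shut, and the axes are right-handed (so a half turn about y gives the same grasp; the last joint's range is limited). The gripper opens to 85 mm and grips with 20 to 120 N. Pads are 22 mm wide; open, the fingers measure 114 mm over their backs; the gripper's body (76 mm by 85 mm) begins 54 mm behind the grasp point. The pads swing forward as they close: fully open they stand 13 mm farther back than shut.
Start: joints at [1.174, 0.477, 0.022, 1.555, -0.011, 1.109, -0.083], TCP at [0.192, -0.647, 0.245] pointing down, gripper open.
Joint ranges: [-2.96, 2.96], [-0.34, 2.1], [-1.41, 1.46], [0.24, 2.44], [-1.37, 4.51], [0.17, 1.92], [-2.96, 2.96]. Speed limits (rad/s): [2.39, 2.39, 3.14, 3.14, 3.14, 3.14, 3.14].

### API

Orientations are given as a rotation vector (axis times angle).
In Python, from bench import get_obs, vision, ticket gives the robot as it stands. The module is installed in compiled form; this text tells all that it offers.
- The arm moves only by the tool jog_arm, never from a script. Its argument "motion" is a list of rows, each an object of numbers: "gripper": the finger opening in mm, from 0 to 85.4; "tx", "ty", "tz": the shift along the tool's x, y, z in mm; "ax", "ay", "az": the turn, a rotation vector about the tool's x, y, z in rad. In form: [{"gripper": .., "tx": .., "ty": .., "tz": .., "ax": .., "ay": .., "az": ..}, ...]. A call has 1 to 12 rows; each row shifts and turns the commanded pose from where the row before left it, along the tool's axes as they then stand; what a row does not reach is not made up. A row lasts 1/10 s, in which the tool goes at most 50 mm and 8.59 degrees, less where a joint would pass 70% of its speed; a pose out of reach is approached as far as the arm can. A call is refused whole if a number of a shift passes 50 or a number of a turn 0.15, either way. A call with a gripper value outside its range is refused whole. The fingers move at their own pace and stop on an object; "newtons" is the grip in N (left out, the last holds). Time passes only in rows, so rows that do not move let the fingers close. It gives the time, the measured TCP pose, the force and the opening at its end, in the units of the state.
- get_obs(): the state, without advancing time (a new reading comes with each control period).
- vision.grab_frame(name): name is "side" or "top"; returns the picture (400x640x3 uint8, red, green, blue); there is no depth.
- vision.get_calibration(name): a dict with "camera_matrix" (3x3 intrinsics, pixels), "world_from_camera" (4x4, takes a point from camera to world coordinates). Camera axes: x right, y down, z forward; pixel columns grow to the right and rows downward; lengths in m; the calibration is good to about 2 mm. A picture is of the moment at which its call begins. get_calibration takes no time and is no camera call.
- ticket.hand_in(): hands the job in, once; it reports no verdict.
The state is a dict: "clock": time; "joints": joint angles; "qvel": joint speeds; "tau": joint torques, N m; "tcp_pos": TCP position; "orientation": TCP orientation; "contact_force": force on the tool from outside, world axes, zero at the start; "moment": the same for the moment, N m; "grip_width": finger opening in m.
Only numpy, scipy, OpenCV 4.12 (cv2) and the standard library are available. Lean on these libraries where they do the work, as an engineer would, in place of code of your own. Each camera call takes 0.05 s, during which the arm holds its last target.

### The job

Load the bench stapler: lay the full-length strip of wide staples, crown up, in the magazine's open channel between the nose and the drawn-back spring follower, and let go of it. Then push the rail fully home by its upright tab, so that the follower presses the strip up against the nose.

Things in the scene. Friction and masses are not known exactly. Their poses are not given: they have to be found in the camera images.
- strip_center (a point): Centre of the full strip of wide staples: rigid inverted U of plain steel, 120 mm long (its x), 26 wide (y), 36 tall (z up), 0.16 kg, lying on the bench crown up; both ends alike, origin half-way up. Not wanted: a narrow strip (120 x 12 x 18 mm) and a short remnant (50 x 26 x 36 mm) beside it. The three lie in any order, over 25 mm free at each one's middle.
- magazine: Grey magazine fixed on the bench; origin at bench level, z up, channel along x: floor 20 mm up, 32 mm wide, flared to 49 at its 48 mm high top. Nose block (60 mm high) from x=+110 mm. At x=0 to 70 the walls are cut away for fingers; only a 22 mm wide spine bears the strip, 90 mm base plate 8 mm up. Lay the strip with centre near x=+35, y=0, z=38 mm; loaded, against the nose, x=+50.
- rail (a joint): How far the rail is drawn back (m): 0 is home, a firm stop; starts at 0.08 to 0.105. Home is towards the magazine's +x. About 8 N friction; stays where left. It carries the follower (block 22 to 50 mm above the bench), front face at magazine x = +10 mm minus this value; with the strip in, it is pushed back 20 mm on its spring at the end: the push grows to 12 N, and the rail stays home.
- rail_tab (a point): Centre of the rail's upright dark steel push tab, 70 mm above the bench, at magazine x = -66 mm minus the rail's value, y = 0; axes as the magazine. The tab is 12 mm thick along x, 50 mm wide along y, and stands from 44 to 90 mm above the bench. Behind it (-x) nothing rises above 32 mm: shut fingers can come down there and push its back face towards +x.
Things that resemble listed ones, but are neither listed nor needed, are in the scene too. Leave any orange look-alike of the part that bears strip_center alone.

How it is judged:
On the way:
1. the strip lies crown up in the channel, let go, with the rail still drawn back (z of strip_center in the frame of magazine between 0.032 and 0.044 m and y of strip_center in the frame of magazine between -0.008 and 0.008 m and angle between strip_center's own z axis and vertical below 0.17 rad and angle between the x axis of strip_center and the x axis of magazine, either way round below 0.17 rad and contact force between the fingers and strip below 0.1 N and value of joint rail above 0.05 m), for 0.2 s.
At the end, for the whole second after the job is handed in: The rail is home to within 10 mm, and the full-length wide strip lies crown up on the channel floor (within 6 mm in height and 8 mm sideways, 10 degrees in tilt and direction), its centre within 10 mm of 50 mm ahead of the magazine's origin, that is, up against the nose (value of joint rail below 0.01 m and x of strip_center in the frame of magazine between 0.04 and 0.06 m and y of strip_center in the frame of magazine between -0.008 and 0.008 m and z of strip_center in the frame of magazine between 0.032 and 0.044 m and angle between strip_center's own z axis and vertical below 0.17 rad and angle between the x axis of strip_center and the x axis of magazine, either way round below 0.17 rad); the robot touches nothing.
It also fails if it takes over 50 s, if anything falls off the work surface, if the arm or the gripper's body presses on something with over 40 N, if the wrist force passes 120 N, or if a joint passes its speed limit or range.

## Working session

There is one attempt and no reset: what is moved stays moved. The work goes in short steps, Python scripts to look and compute and a tool call to move; the robot and the scene stay as the last step left them, time stands still between calls to the robot, and variables do not carry over. Pictures are saved under pics/ and viewed, and the job is handed in when it is done.

Besides the shell and the picture viewer there is one more tool, called after "Request:" as name(argument=value, ...) on one line, values as JSON. jog_arm: Moves the arm, as the interface text tells. Its arguments: {"type":"object","properties":{"motion":{"type":"array"},"newtons":{"type":"number"}},"required":["motion"]}

```bash
mkdir -p pics
python3 - <<'E'
from bench import get_obs, vision
import cv2,numpy as np
o=get_obs();print({k:np.round(v,4).tolist() for k,v in o.items()})
for n in("side","top"):
    im=vision.grab_frame(n);cv2.imwrite(f"pics/{n}0.png",im[:,:,::-1])
    c=vision.get_calibration(n);print(n,np.round(c["camera_matrix"],2).tolist(),np.round(c["world_from_camera"],4).tolist())
E
```

```text
{'clock': 0.0, 'joints': [1.1739, 0.4778, 0.0224, 1.5565, -0.0115, 1.1093, -0.0831], 'qvel': [0.0001, -0.0, 0.0008, 0.0005, -0.0012, 0.001, -0.0006], 'tau': [-0.0009, -59.6446, 1.6077, -28.1193, 0.0125, 0.0095, -0.0], 'tcp_pos': [0.1921, -0.6465, 0.2443], 'orientation': [-1.3311, 0.995, -0.9925], 'contact_force': [-0.5309, -1.1339, -0.3798], 'moment': [-0.01, 0.0528, -0.0163], 'grip_width': 0.0855}
side [[363.79, 0.0, 326.56], [0.0, 363.79, 195.8], [0.0, 0.0, 1.0]] [[-0.924, -0.2783, 0.2621, 0.2531], [-0.3823, 0.6668, -0.6397, 0.6653], [0.0032, -0.6913, -0.7225, 0.6613], [0.0, 0.0, 0.0, 1.0]]
top [[485.93, 0.0, 323.75], [0.0, 485.93, 198.01], [0.0, 0.0, 1.0]] [[-0.0147, -0.9937, 0.1114, 0.3063], [-0.9999, 0.0154, 0.0047, 0.112], [-0.0064, -0.1113, -0.9938, 1.3941], [0.0, 0.0, 0.0, 1.0]]
```

View pics/top0.png

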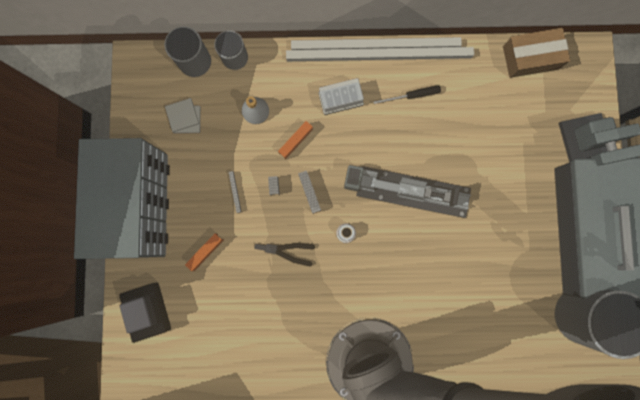

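View pics/side0.png

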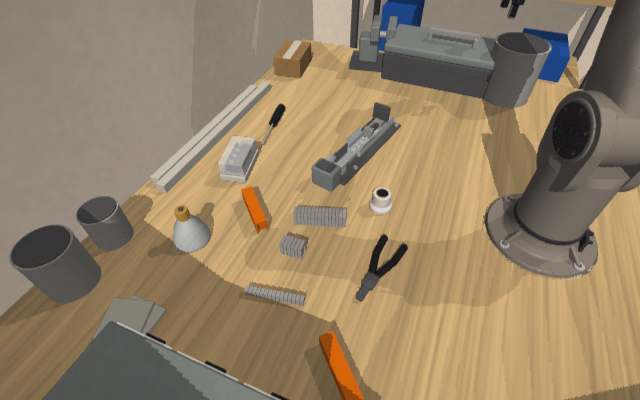

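The top view at (312,191) shows the wide full strip. Similar things are the short remnant (275,185), the narrow strip (235,191), and the orange look-alikes (296,140) and (205,252). In the magazine, the nose is at about (354,178) and the tab at about (467,200). Next I'll take close crops.

Run:
```python
import cv2
t=cv2.imread("pics/top0.png");s=cv2.imread("pics/side0.png")
cv2.imwrite("pics/tc1.png",cv2.resize(t[145:230,220:380],None,fx=5,fy=5,interpolation=cv2.INTER_CUBIC))
cv2.imwrite("pics/tc2.png",cv2.resize(t[150:230,335:480],None,fx=5.5,fy=5.5,interpolation=cv2.INTER_CUBIC))
cv2.imwrite("pics/sc.png",cv2.resize(s[90:315,230:420],None,fx=2.6,fy=2.6,interpolation=cv2.INTER_CUBIC))
```

```text
(no output)
```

View pics/tc1.png

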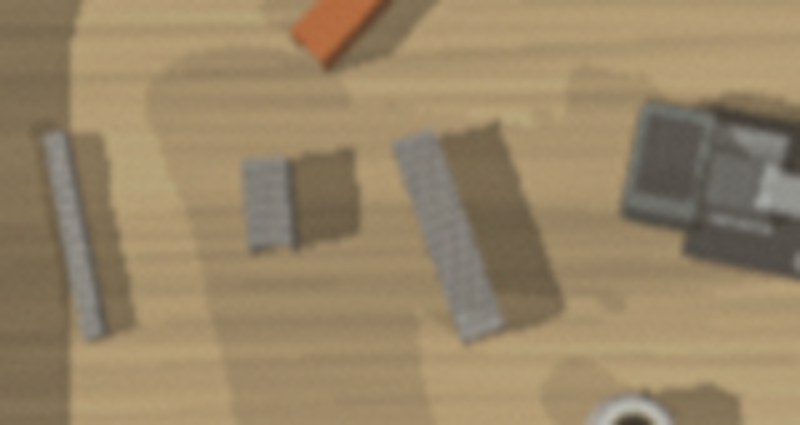

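View pics/tc2.png

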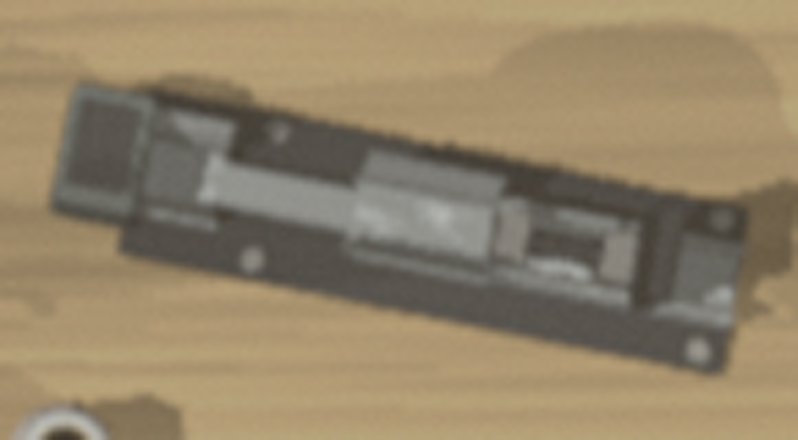

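View pics/sc.png

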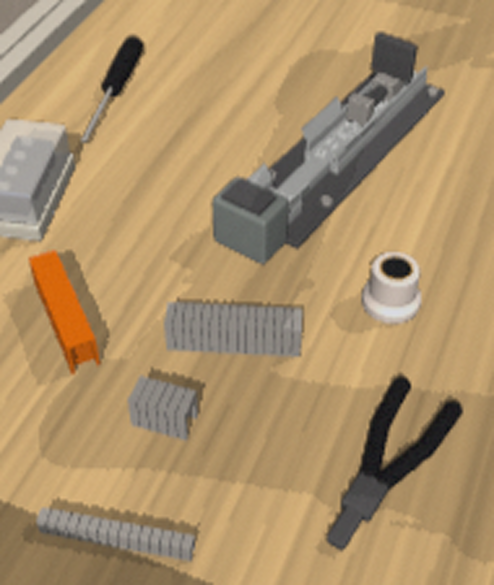

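The crop confirms the choice: the wide, full-length, unpainted strip is at (312,191) in top and about (321,216) in side. The nose top is at about (353,177), the follower at (428,192) and the tab at (455,196). Next I'll measure them.

```bash
cat > h.py <<'E'
import cv2,numpy as np
from bench import get_obs,vision
from scipy.spatial.transform import Rotation as R
def ray(cam,uv,z):
    c=vision.get_calibration(cam);K=c["camera_matrix"];T=c["world_from_camera"]
    d=T[:3,:3]@np.linalg.inv(K)@np.array([uv[0],uv[1],1.]);o=T[:3,3]
    return (o+d*(z-o[2])/d[2])
def proj(cam,P):
    c=vision.get_calibration(cam);T=np.linalg.inv(c["world_from_camera"])
    p=T[:3,:3]@P+T[:3,3];p=c["camera_matrix"]@p;return p[:2]/p[2]
E
python3 - <<'E'
from h import *
t=cv2.imread("pics/top0.png")
hsv=cv2.cvtColor(t,cv2.COLOR_BGR2HSV)
print(hsv[191,312],hsv[215,325],hsv[225,290], hsv[190,325])
m=(hsv[...,1]<50).astype(np.uint8)*255
m[:,:295]=0;m[:,330:]=0;m[:165]=0;m[220:]=0
cs,_=cv2.findContours(m,cv2.RETR_EXTERNAL,cv2.CHAIN_APPROX_NONE)
c=max(cs,key=cv2.contourArea);r=cv2.minAreaRect(c);print(r)
b=cv2.boxPoints(r);W=np.array([ray("top",p+0.0,0.036) for p in b]);print(b,W.round(4),W.mean(0).round(4))
print([np.linalg.norm(W[i]-W[(i+1)%4]).round(4) for i in range(4)])
for i in range(4):print(np.degrees(np.arctan2(*(W[(i+1)%4]-W[i])[[1,0]])).round(1))
cm=lambda x,y:(335+(x+.5)/5.5-.5,150+(y+.5)/5.5-.5)
# nose
N=np.array([ray("top",cm(*p),.060) for p in[(75,85),(154,98),(131,217),(52,207)]])
print("nose",N.round(4),N.mean(0).round(4))
B=np.array([ray("top",cm(*p),.008) for p in[(746,205),(719,374),(122,251)]])
print("base",B.round(4),np.linalg.norm(B[0]-B[1]))
S=np.array([ray("top",cm(*p),.008) for p in[(722,219),(698,349),(252,259),(279,133)]])
print("screws",S.round(4))
print("tab",[ray("top",cm(*p),.09).round(4) for p in[(668,202),(648,307)]])
E
```

```text
[ 23  23 133] [ 19  88 177] [ 19  88 153] [ 18  85 105]
((309.2250061035156, 191.45240783691406), (42.044437408447266, 9.059467315673828), 70.46334838867188)
[[297.92603 173.15527]
 [306.46393 170.1257 ]
 [320.524   209.74954]
 [311.98608 212.77911]] [[0.5304 0.1905 0.036 ]
 [0.5387 0.1662 0.036 ]
 [0.4255 0.128  0.036 ]
 [0.4174 0.1521 0.036 ]] [0.478  0.1592 0.036 ]
[np.float64(0.0256), np.float64(0.1195), np.float64(0.0254), np.float64(0.1194)]
-71.1
-161.3
108.7
18.8
nose [[0.5471 0.0489 0.06  ]
 [0.5398 0.0091 0.06  ]
 [0.4793 0.0221 0.06  ]
 [0.485  0.0617 0.06  ]] [0.5128 0.0355 0.06  ]
base [[ 0.4874 -0.3025  0.008 ]
 [ 0.3992 -0.2843  0.008 ]
 [ 0.4682  0.0237  0.008 ]] 0.09000848214051414
screws [[ 0.4802 -0.2897  0.008 ]
 [ 0.4124 -0.274   0.008 ]
 [ 0.463  -0.044   0.008 ]
 [ 0.5293 -0.06    0.008 ]]
tab [array([ 0.4788, -0.2398,  0.09  ]), array([ 0.4271, -0.2277,  0.09  ])]
```

```bash
cat >> h.py <<'E'
th=np.radians(77.8);MX=np.array([np.cos(th),np.sin(th),0]);MY=np.array([-np.sin(th),np.cos(th),0]);MO=np.array([.4864,-.0919,0])-0.0006*MY
def mag(x,y,z): return MO+MX*x/1000+MY*y/1000+np.array([0,0,z/1000])
E
python3 - <<'E'
from h import *
v=82
for cam,(x0,y0,x1,y1),f in(("top",(335,145,485,235),5),("side",(300,90,420,200),5)):
    im=cv2.imread(f"pics/{cam}0.png")[y0:y1,x0:x1];im=cv2.resize(im,None,fx=f,fy=f,interpolation=cv2.INTER_CUBIC)
    def poly(P,col):
        p=np.array([(proj(cam,q)-[x0,y0]+.5)*f-.5 for q in P]).astype(int);cv2.polylines(im,[p],True,col,1)
    poly([mag(110,31,60),mag(110,-31,60),mag(150,-31,60),mag(150,31,60)],(0,255,0))
    poly([mag(-200,45,8),mag(-200,-45,8),mag(110,-45,8),mag(110,45,8)],(255,255,0))
    poly([mag(0,11,20),mag(0,-11,20),mag(70,-11,20),mag(70,11,20)],(0,0,255))
    poly([mag(-60-v,25,90),mag(-60-v,-25,90),mag(-72-v,-25,90),mag(-72-v,25,90)],(255,0,255))
    poly([mag(10-v,25,50),mag(10-v,-25,50)],(255,0,0))
    cv2.imwrite(f"pics/ov_{cam}.png",im)
# strip corners check in side
im=cv2.imread("pics/side0.png");a=np.radians(18.8)
ux=np.array([np.cos(a),np.sin(a),0]);uy=np.array([-np.sin(a),np.cos(a),0]);C=np.array([.478,.1592,.036])
p=np.array([proj("side",C+ux*i*.06+uy*j*.013) for i,j in((1,1),(1,-1),(-1,-1),(-1,1))])
x0,y0=270,180
im=cv2.resize(im[y0:y0+80,x0:x0+110],None,fx=6,fy=6);cv2.polylines(im,[((p-[x0,y0]+.5)*6).astype(int)],True,(0,0,255),1);cv2.imwrite("pics/ov_s.png",im)
E
```

```text
(no output)
```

View pics/ov_top.png

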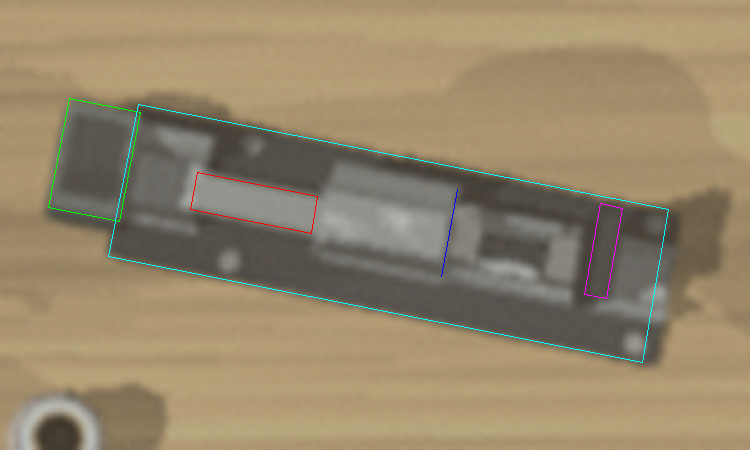

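View pics/ov_side.png

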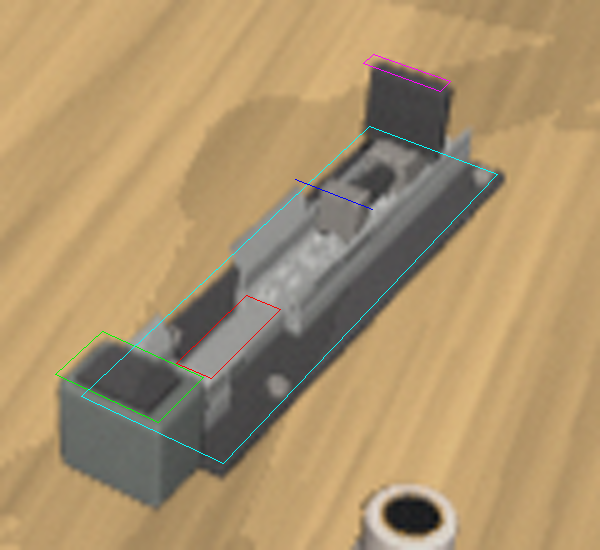

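View pics/ov_s.png

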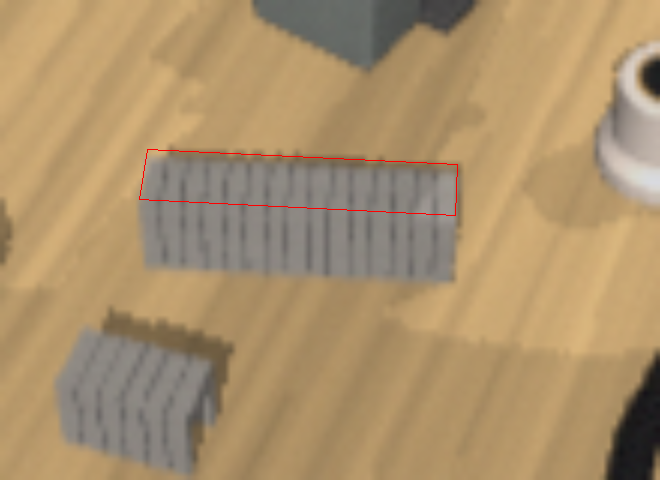

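Top view fits to about 1 mm. The side view sits 1 px off for both the strip and the magazine, so that is a shared calibration bias and the relative error is small. Next I'll work out the tool axes.

```bash
cat >> h.py <<'E'
SC=np.array([.478,.1592,.018]);sa=np.radians(18.8);SX=np.array([np.cos(sa),np.sin(sa),0])
def go(target,zx=None,note=""):
    """target TCP; print shift in tool axes (after rotation ay if a jaw dir zx asked)"""
    o=get_obs();M=R.from_rotvec(o["orientation"]).as_matrix();p=np.array(o["tcp_pos"])
    print(note,"tcp",p.round(4),"x",M[:,0].round(3),"y",M[:,1].round(3),"F",np.round(o["contact_force"],1),"w",o["grip_width"],"t",o["clock"])
    print(" shift tool now mm",(M.T@(np.array(target)-p)*1000).round(1))
    if zx is not None:
        x=M[:,0];y=M[:,1]
        for s in(1,-1):
            d=s*np.array(zx);c=x@d;q=np.cross(x,d)@y;print(" ay needed",round(float(np.arctan2(q,c)),4),"for",s)
        # tilt
    print(" tilt: level err about x,z:",(M.T@np.cross(M[:,1],[0,0,-1])).round(4))
    return M
E
python3 - <<'E'
from h import *
jd=np.array([-np.sin(sa),np.cos(sa),0])
go([.45,-.3,.245],jd,"to way"); go([SC[0],SC[1],.15],MY,"mag dir")
for n,uv in(("pot",(347,233)),("rem",(275,185)),("orange",(296,140)),("cone",(256,108))):print(n,ray("top",uv,.036).round(3))
print("place",mag(35,0,0))
E
```

```text
to way tcp [ 0.1921 -0.6466  0.2445] x [ 0.285 -0.959 -0.002] y [-0.001  0.002 -1.   ] F [0.5 1.3 0.5] w 0.08548079023228125 t 0.1
 shift tool now mm [-2.588e+02 -2.000e-01  3.459e+02]
 ay needed 3.1023 for 1
 ay needed -0.0393 for -1
 tilt: level err about x,z: [ 0.0001 -0.     -0.0016]
mag dir tcp [ 0.1921 -0.6466  0.2445] x [ 0.285 -0.959 -0.002] y [-0.001  0.002 -1.   ] F [0.5 1.3 0.5] w 0.08548079023228125 t 0.1
 shift tool now mm [-690.8   95.5  503.6]
 ay needed 2.0725 for 1
 ay needed -1.069 for -1
 tilt: level err about x,z: [ 0.0001 -0.     -0.0016]
pot [0.359 0.055 0.036]
rem [0.498 0.256 0.036]
orange [0.626 0.195 0.036]
cone [0.722 0.309 0.036]
place [ 0.49438282 -0.05781724  0.        ]
```

Request:
jog_arm(motion=[{"tx": -26, "tz": 34}, {"tx": -26, "tz": 34}, {"tx": -26, "tz": 34}, {"tx": -26, "tz": 34}, {"tx": -26, "tz": 34}, {"tx": -26, "tz": 34}, {"tx": -26, "tz": 34}, {"tx": -26, "tz": 34}, {"tx": -26, "tz": 34}, {"tx": -26, "tz": 34, "ay": -0.039}])

```text
schema error: expected keys gripper, tx, ty, tz, ax, ay, az
```

Request:
jog_arm(motion=[{"tx": -38, "tz": 10}, {"tx": -38, "tz": 10}, {"tx": -38, "tz": 10}, {"tx": -38, "tz": 10}, {"tx": -38, "tz": 10}, {"tx": -38, "tz": 10}, {"tx": -38, "tz": 10}, {"tx": -38, "tz": 10}, {"tx": -38, "tz": 10}, {"tx": -38, "tz": 10, "gripper": 65}, {"gripper": 65}, {"gripper": 65}])

```text
schema error: expected keys gripper, tx, ty, tz, ax, ay, az
```

Run:
```python
from h import *
jd=np.array([-np.sin(sa),np.cos(sa),0])
go([SC[0],SC[1],.07],jd,"above strip")
```

```text
above strip tcp [ 0.1921 -0.6466  0.2445] x [ 0.285 -0.959 -0.002] y [-0.001  0.002 -1.   ] F [0.5 1.3 0.5] w 0.08548079023228125 t 0.1
 shift tool now mm [-690.7  175.5  503.6]
 ay needed 3.1023 for 1
 ay needed -0.0393 for -1
 tilt: level err about x,z: [ 0.0001 -0.     -0.0016]
```

All keys are required in each row.

Request:
jog_arm(motion=[{"gripper": 85, "tx": -26, "ty": 0, "tz": 34, "ax": 0, "ay": 0, "az": 0}, {"gripper": 85, "tx": -26, "ty": 0, "tz": 34, "ax": 0, "ay": 0, "az": 0}, {"gripper": 85, "tx": -26, "ty": 0, "tz": 34, "ax": 0, "ay": 0, "az": 0}, {"gripper": 85, "tx": -26, "ty": 0, "tz": 34, "ax": 0, "ay": 0, "az": 0}, {"gripper": 85, "tx": -26, "ty": 0, "tz": 34, "ax": 0, "ay": 0, "az": 0}, {"gripper": 85, "tx": -26, "ty": 0, "tz": 34, "ax": 0, "ay": 0, "az": 0}, {"gripper": 85, "tx": -26, "ty": 0, "tz": 34, "ax": 0, "ay": 0, "az": 0}, {"gripper": 85, "tx": -26, "ty": 0, "tz": 34, "ax": 0, "ay": 0, "az": 0}, {"gripper": 85, "tx": -26, "ty": 0, "tz": 34, "ax": 0, "ay": 0, "az": 0}, {"gripper": 85, "tx": -26, "ty": 0, "tz": 34, "ax": 0, "ay": -0.039, "az": 0}], newtons=40)

```text
clock: 1.1
tcp_pos: [0.4446, -0.2994, 0.2451]
orientation: [-1.347, 0.964, -0.964]
contact_force: [-0.1, 0.3, 0.5]
grip_width: 0.0851
```

Run:
```python
from h import *
jd=np.array([-np.sin(sa),np.cos(sa),0])
go([SC[0],SC[1],.1],jd,"above strip")
```

```text
above strip tcp [ 0.4446 -0.2994  0.2451] x [ 0.322 -0.947 -0.   ] y [-0.  0. -1.] F [-0.1  0.3  0.5] w 0.08509780945813569 t 1.1
 shift tool now mm [-423.3  145.1  179.4]
 ay needed -3.1415 for 1
 ay needed 0.0001 for -1
 tilt: level err about x,z: [ 0.0004 -0.     -0.0002]
```

Request:
jog_arm(motion=[{"gripper": 65, "tx": -42, "ty": 0, "tz": 18, "ax": 0, "ay": 0, "az": 0}, {"gripper": 65, "tx": -42, "ty": 0, "tz": 18, "ax": 0, "ay": 0, "az": 0}, {"gripper": 65, "tx": -42, "ty": 0, "tz": 18, "ax": 0, "ay": 0, "az": 0}, {"gripper": 65, "tx": -42, "ty": 0, "tz": 18, "ax": 0, "ay": 0, "az": 0}, {"gripper": 65, "tx": -42, "ty": 0, "tz": 18, "ax": 0, "ay": 0, "az": 0}, {"gripper": 65, "tx": -42, "ty": 0, "tz": 18, "ax": 0, "ay": 0, "az": 0}, {"gripper": 65, "tx": -42, "ty": 0, "tz": 18, "ax": 0, "ay": 0, "az": 0}, {"gripper": 65, "tx": -42, "ty": 0, "tz": 18, "ax": 0, "ay": 0, "az": 0}, {"gripper": 65, "tx": -42, "ty": 20, "tz": 18, "ax": 0, "ay": 0, "az": 0}, {"gripper": 65, "tx": -42, "ty": 40, "tz": 17, "ax": 0, "ay": 0, "az": 0}, {"gripper": 65, "tx": -3, "ty": 45, "tz": 0, "ax": 0, "ay": 0, "az": 0}, {"gripper": 65, "tx": 0, "ty": 40, "tz": 0, "ax": 0, "ay": 0, "az": 0}], newtons=40)

```text
clock: 2.3
tcp_pos: [0.4764, 0.1512, 0.1056]
orientation: [-1.347, 0.962, -0.961]
contact_force: [0.6, -1.7, 0.1]
grip_width: 0.0649
```

Run:
```python
from h import *
jd=np.array([-np.sin(sa),np.cos(sa),0])
go([SC[0],SC[1],.02],jd,"above strip")
for n in("side","top"):
    im=vision.grab_frame(n)[:,:,::-1]
    u=proj(n,SC).astype(int);im=im[max(u[1]-75,0):u[1]+75,u[0]-100:u[0]+100]
    cv2.imwrite(f"pics/{n}1.png",cv2.resize(im,None,fx=4,fy=4))
```

```text
above strip tcp [0.4764 0.1512 0.1056] x [ 0.325 -0.946 -0.001] y [ 0.     0.001 -1.   ] F [ 0.6 -1.7  0.1] w 0.06489266380869516 t 2.3
 shift tool now mm [-7.  85.7  4.1]
 ay needed -3.1386 for 1
 ay needed 0.0029 for -1
 tilt: level err about x,z: [-0.0004 -0.     -0.0009]
```

View pics/side1.png

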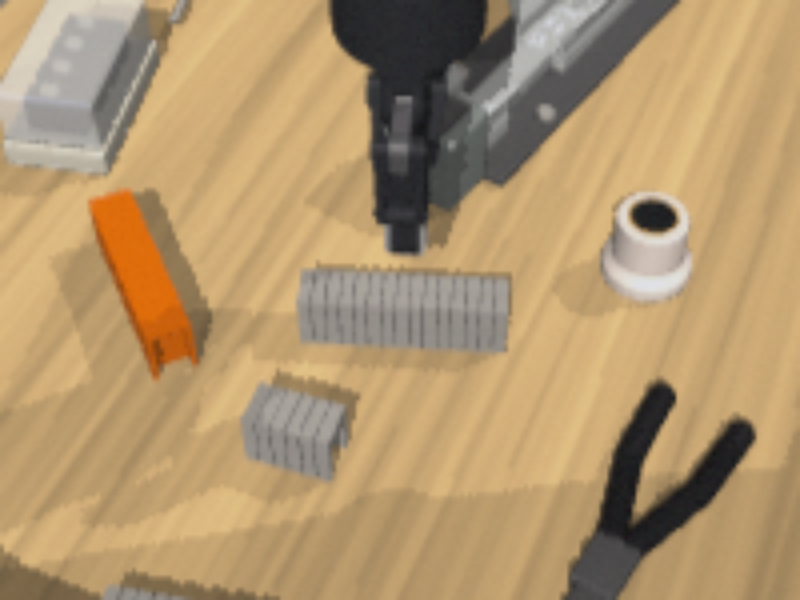

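View pics/top1.png

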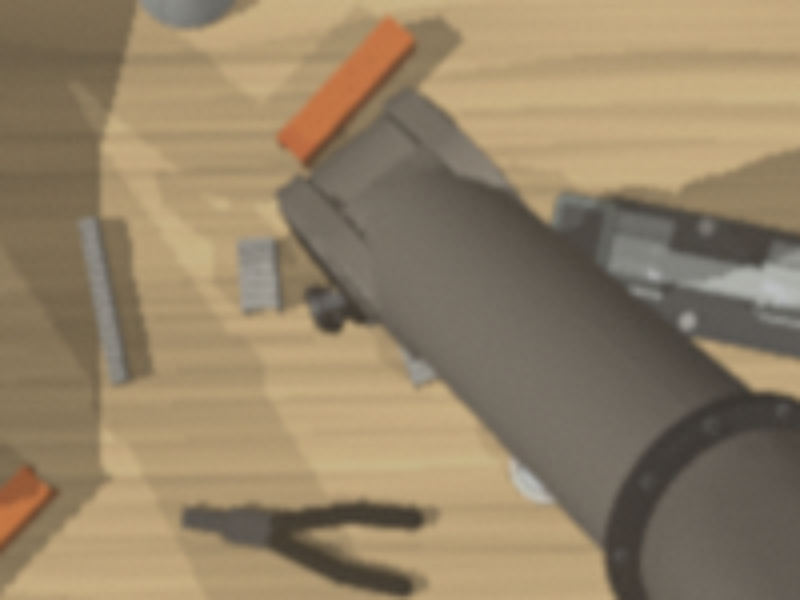

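The side view shows the fingers above the middle of the strip, between it and the nose. The top view is blocked by the arm. I'll descend partway and settle.

Request:
jog_arm(motion=[{"gripper": 65, "tx": 0, "ty": 0, "tz": 0, "ax": 0, "ay": 0, "az": 0}, {"gripper": 65, "tx": 0, "ty": 20, "tz": 0, "ax": 0, "ay": 0, "az": 0}, {"gripper": 65, "tx": 0, "ty": 10, "tz": 0, "ax": 0, "ay": 0, "az": 0}, {"gripper": 65, "tx": 0, "ty": 0, "tz": 0, "ax": 0, "ay": 0, "az": 0}, {"gripper": 65, "tx": 0, "ty": 0, "tz": 0, "ax": 0, "ay": 0, "az": 0}], newtons=40)

```text
clock: 2.9
tcp_pos: [0.4777, 0.1494, 0.0784]
orientation: [-1.345, 0.964, -0.966]
contact_force: [-0.3, 0.3, 0.2]
grip_width: 0.0653
```

Run:
```python
from h import *
jd=np.array([-np.sin(sa),np.cos(sa),0])
go([SC[0],SC[1],.02],jd,"above strip")
im=vision.grab_frame("side")[:,:,::-1]
cv2.imwrite("pics/side2.png",cv2.resize(im[130:260,240:400],None,fx=4.5,fy=4.5))
```

```text
above strip tcp [0.4777 0.1494 0.0784] x [ 0.321 -0.947  0.   ] y [ 0.002  0.    -1.   ] F [-0.3  0.3  0.2] w 0.06531953738819755 t 2.9
 shift tool now mm [-9.2 58.4  3.3]
 ay needed 3.1407 for 1
 ay needed -0.0009 for -1
 tilt: level err about x,z: [-0.0016  0.      0.0002]
```

View pics/side2.png

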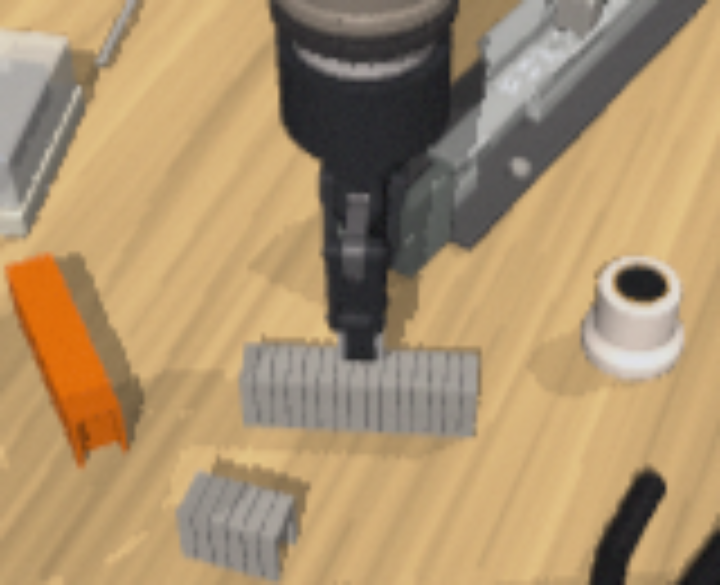

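Request:
jog_arm(motion=[{"gripper": 65, "tx": -9, "ty": 0, "tz": 3, "ax": 0, "ay": 0, "az": 0}, {"gripper": 65, "tx": 0, "ty": 20, "tz": 0, "ax": 0, "ay": 0, "az": 0}, {"gripper": 65, "tx": 0, "ty": 20, "tz": 0, "ax": 0, "ay": 0, "az": 0}, {"gripper": 65, "tx": 0, "ty": 16, "tz": 0, "ax": 0, "ay": 0, "az": 0}, {"gripper": 65, "tx": 0, "ty": 0, "tz": 0, "ax": 0, "ay": 0, "az": 0}, {"gripper": 40, "tx": 0, "ty": 0, "tz": 0, "ax": 0, "ay": 0, "az": 0}, {"gripper": 30, "tx": 0, "ty": 0, "tz": 0, "ax": 0, "ay": 0, "az": 0}, {"gripper": 30, "tx": 0, "ty": 0, "tz": 0, "ax": 0, "ay": 0, "az": 0}, {"gripper": 20, "tx": 0, "ty": 0, "tz": 0, "ax": 0, "ay": 0, "az": 0}, {"gripper": 20, "tx": 0, "ty": 0, "tz": 0, "ax": 0, "ay": 0, "az": 0}, {"gripper": 20, "tx": 0, "ty": 0, "tz": 0, "ax": 0, "ay": 0, "az": 0}], newtons=50)

```text
clock: 4.05
tcp_pos: [0.4777, 0.1594, 0.0223]
orientation: [-1.345, 0.963, -0.965]
contact_force: [-1.2, 1.4, 5.9]
grip_width: 0.0253
```

Run:
```python
from h import *
jd=np.array([-np.sin(sa),np.cos(sa),0])
go([SC[0],SC[1],.02],jd,"grip")
im=vision.grab_frame("side")[:,:,::-1]
cv2.imwrite("pics/side3.png",cv2.resize(im[130:260,240:400],None,fx=4.5,fy=4.5))
```

```text
grip tcp [0.4777 0.1594 0.0223] x [ 0.322 -0.947 -0.   ] y [ 0.002  0.001 -1.   ] F [-1.2  1.4  5.9] w 0.025320272214764024 t 4.05
 shift tool now mm [0.3 2.3 0.3]
 ay needed 3.1413 for 1
 ay needed -0.0003 for -1
 tilt: level err about x,z: [-0.0021 -0.     -0.0003]
```

View pics/side3.png

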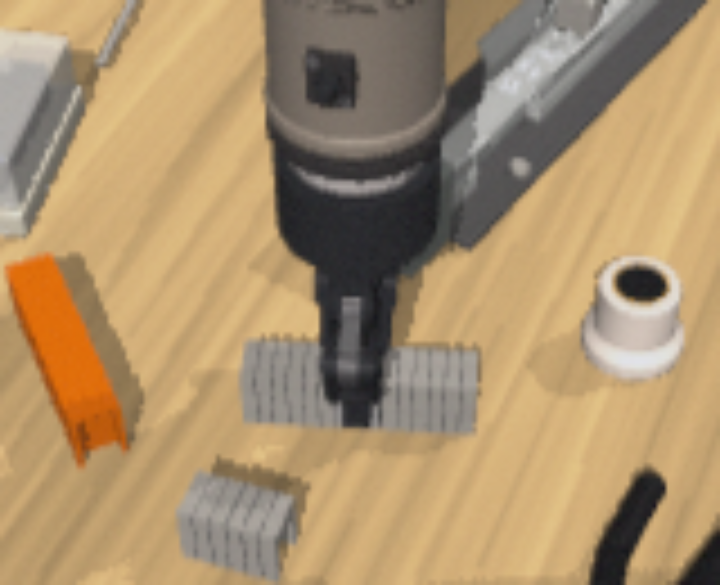

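The strip is gripped (25.3 mm) at its middle. Now I'll lift and turn it.

Request:
jog_arm(motion=[{"gripper": 20, "tx": 0, "ty": -20, "tz": 0, "ax": 0, "ay": 0, "az": 0}, {"gripper": 20, "tx": 0, "ty": -35, "tz": 0, "ax": 0, "ay": 0, "az": 0}, {"gripper": 20, "tx": 0, "ty": -40, "tz": 0, "ax": 0, "ay": 0, "az": 0}, {"gripper": 20, "tx": 0, "ty": -40, "tz": 0, "ax": 0, "ay": 0, "az": 0}, {"gripper": 20, "tx": 0, "ty": 0, "tz": 0, "ax": 0, "ay": -0.1, "az": 0}, {"gripper": 20, "tx": 0, "ty": 0, "tz": 0, "ax": 0, "ay": -0.14, "az": 0}, {"gripper": 20, "tx": 0, "ty": 0, "tz": 0, "ax": 0, "ay": -0.14, "az": 0}, {"gripper": 20, "tx": 0, "ty": 0, "tz": 0, "ax": 0, "ay": -0.14, "az": 0}, {"gripper": 20, "tx": 0, "ty": 0, "tz": 0, "ax": 0, "ay": -0.14, "az": 0}, {"gripper": 20, "tx": 0, "ty": 0, "tz": 0, "ax": 0, "ay": -0.14, "az": 0}, {"gripper": 20, "tx": 0, "ty": 0, "tz": 0, "ax": 0, "ay": -0.14, "az": 0}, {"gripper": 20, "tx": 0, "ty": 0, "tz": 0, "ax": 0, "ay": -0.09, "az": 0}], newtons=50)

```text
clock: 5.3
tcp_pos: [0.4767, 0.1583, 0.1563]
orientation: [-1.565, 0.164, -0.163]
contact_force: [0.1, -0.4, -1.1]
grip_width: 0.0254
```

Run:
```python
from h import *
go(mag(35,0,160),MY,"place")
```

```text
place tcp [0.4767 0.1583 0.1563] x [ 0.978 -0.207 -0.   ] y [-0. -0. -1.] F [ 0.1 -0.4 -1.1] w 0.025369156827973315 t 5.3
 shift tool now mm [  62.    -3.6 -207.8]
 ay needed -3.137 for 1
 ay needed 0.0046 for -1
 tilt: level err about x,z: [ 0.0005 -0.     -0.    ]
```

Request:
jog_arm(motion=[{"gripper": 20, "tx": 10, "ty": 0, "tz": -34, "ax": 0, "ay": 0, "az": 0}, {"gripper": 20, "tx": 11, "ty": 0, "tz": -35, "ax": 0, "ay": 0, "az": 0}, {"gripper": 20, "tx": 10, "ty": 0, "tz": -35, "ax": 0, "ay": 0, "az": 0}, {"gripper": 20, "tx": 10, "ty": 0, "tz": -35, "ax": 0, "ay": 0, "az": 0}, {"gripper": 20, "tx": 11, "ty": 0, "tz": -35, "ax": 0, "ay": 0, "az": 0}, {"gripper": 20, "tx": 10, "ty": 0, "tz": -34, "ax": 0, "ay": 0, "az": 0}, {"gripper": 20, "tx": 0, "ty": 20, "tz": 0, "ax": 0, "ay": 0, "az": 0}, {"gripper": 20, "tx": 0, "ty": 30, "tz": 0, "ax": 0, "ay": 0, "az": 0}, {"gripper": 20, "tx": 0, "ty": 0, "tz": 0, "ax": 0, "ay": 0, "az": 0}, {"gripper": 20, "tx": 0, "ty": 0, "tz": 0, "ax": 0, "ay": 0, "az": 0}, {"gripper": 20, "tx": 0, "ty": 0, "tz": 0, "ax": 0, "ay": 0, "az": 0}], newtons=50)

```text
clock: 6.4
tcp_pos: [0.4943, -0.0573, 0.1075]
orientation: [-1.564, 0.165, -0.168]
contact_force: [0.9, 0.3, -1.8]
grip_width: 0.0252
```

Run:
```python
from h import *
go(mag(35,0,42),MY,"place")
for n,(x0,y0,x1,y1) in(("side",(270,80,430,210)),("top",(330,140,490,250))):
    im=vision.grab_frame(n)[:,:,::-1]
    cv2.imwrite(f"pics/{n}4.png",cv2.resize(im[y0:y1,x0:x1],None,fx=4.5,fy=4.5))
```

```text
place tcp [ 0.4943 -0.0573  0.1075] x [ 0.978 -0.211  0.002] y [ 0.002 -0.    -1.   ] F [ 0.9  0.3 -1.8] w 0.025200426213042842 t 6.4
 shift tool now mm [ 0.  65.5 -0.5]
 ay needed -3.1411 for 1
 ay needed 0.0005 for -1
 tilt: level err about x,z: [-0.0002  0.      0.0017]
```

View pics/side4.png

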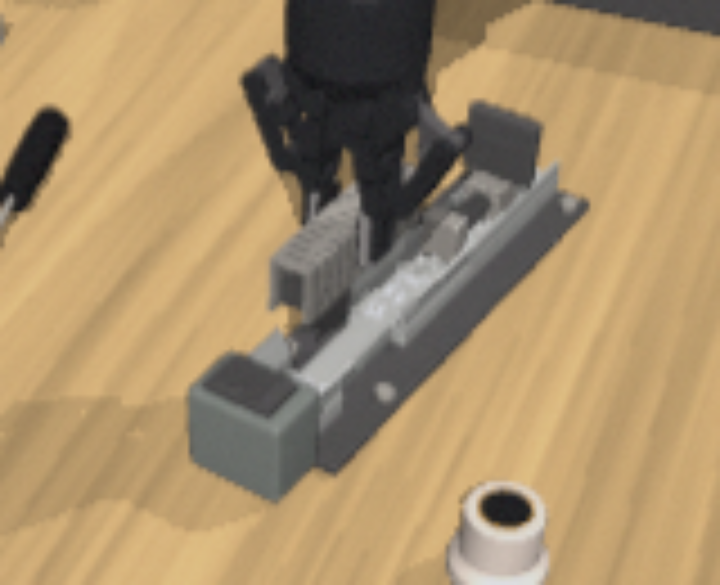

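View pics/top4.png

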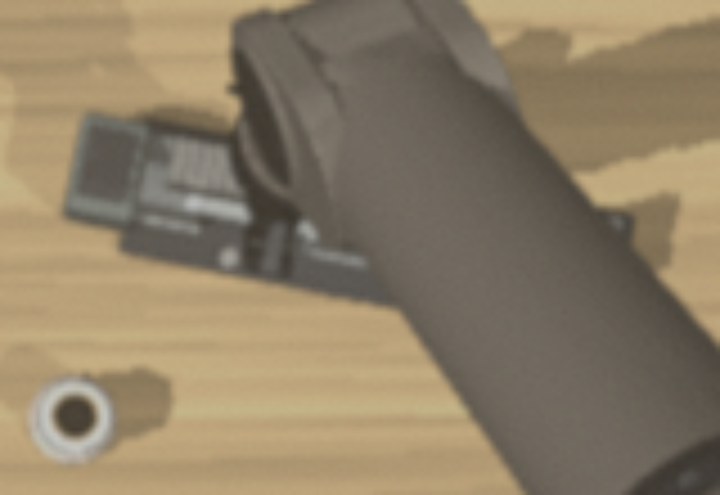

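Run:
```python
from h import *
for p in[(172,139),(166,187)]:
    q=ray("top",(330+p[0]/4.5,140+p[1]/4.5),.1213)-MO;print("top",q@MX,q@MY)
for p in[(270,262),(312,277)]:
    q=ray("side",(270+p[0]/4.5,80+p[1]/4.5),.1213)-MO;print("side",q@MX,q@MY)
```

```text
top 0.09596246013734881 -0.012497448070988503
top 0.0940794270553871 0.016251424759684923
side 0.10145512527576854 -0.00683702345265668
side 0.09941363775602298 0.018850586671635958
```

Run:
```python
from h import *
for p in[(228,352),(321,384),(281,421),(190,388)]:
    q=ray("side",(270+p[0]/4.5,80+p[1]/4.5),.060)-MO;print("side nose",q@MX,q@MY)
```

```text
side nose 0.11652466568835511 -0.024489511438030933
side nose 0.1092846826872874 0.033378321365738005
side nose 0.14684638114259788 0.032066430345521216
side nose 0.15336979965738085 -0.02405021405739311
```

Both views put the strip about 1.5–2 mm towards +y of the channel axis. I'll correct by +1.5 along tool x and lower.

Request:
jog_arm(motion=[{"gripper": 20, "tx": 1.5, "ty": 10, "tz": 0, "ax": 0, "ay": 0, "az": 0}, {"gripper": 20, "tx": 0, "ty": 15, "tz": 0, "ax": 0, "ay": 0, "az": 0}, {"gripper": 20, "tx": 0, "ty": 15, "tz": 0, "ax": 0, "ay": 0, "az": 0}, {"gripper": 20, "tx": 0, "ty": 10, "tz": 0, "ax": 0, "ay": 0, "az": 0}, {"gripper": 20, "tx": 0, "ty": 5, "tz": 0, "ax": 0, "ay": 0, "az": 0}, {"gripper": 20, "tx": 0, "ty": 0, "tz": 0, "ax": 0, "ay": 0, "az": 0}, {"gripper": 20, "tx": 0, "ty": 0, "tz": 0, "ax": 0, "ay": 0, "az": 0}], newtons=50)

```text
clock: 7.2
tcp_pos: [0.4952, -0.0578, 0.0512]
orientation: [-1.564, 0.167, -0.167]
contact_force: [0.3, -0.5, -1.4]
grip_width: 0.0254
```

Run:
```python
from h import *
go(mag(35,-1.5,42),MY,"place")
im=vision.grab_frame("side")[:,:,::-1]
cv2.imwrite("pics/side5.png",cv2.resize(im[80:210,270:430],None,fx=4.5,fy=4.5))
```

```text
place tcp [ 0.4952 -0.0578  0.0512] x [ 0.977 -0.211  0.   ] y [ 0.  0. -1.] F [ 0.3 -0.5 -1.4] w 0.02543054376053758 t 7.2
 shift tool now mm [ 0.7  9.2 -0.2]
 ay needed -3.1415 for 1
 ay needed 0.0001 for -1
 tilt: level err about x,z: [-0.0002  0.      0.    ]
```

View pics/side5.png

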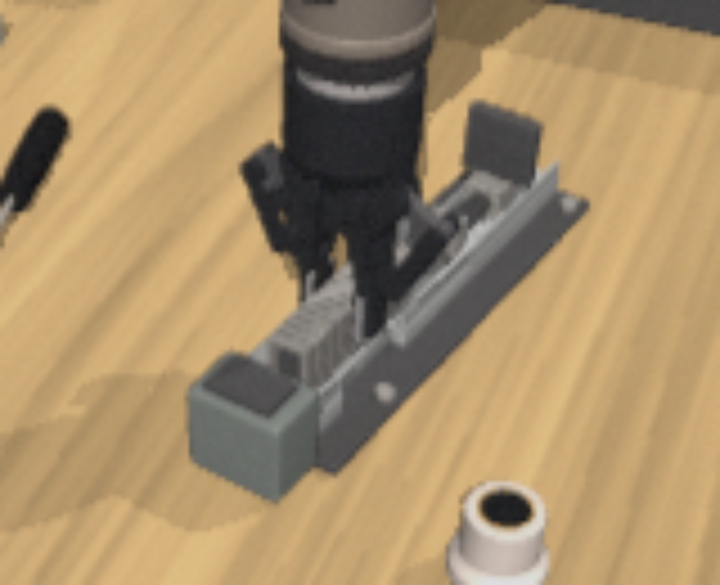

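No force yet, and the strip is within the flare. I'll lower the rest.

Request:
jog_arm(motion=[{"gripper": 20, "tx": 0.5, "ty": 4, "tz": 0, "ax": 0, "ay": 0, "az": 0}, {"gripper": 20, "tx": 0, "ty": 4, "tz": 0, "ax": 0, "ay": 0, "az": 0}, {"gripper": 20, "tx": 0, "ty": 0, "tz": 0, "ax": 0, "ay": 0, "az": 0}, {"gripper": 20, "tx": 0, "ty": 0, "tz": 0, "ax": 0, "ay": 0, "az": 0}], newtons=50)

```text
clock: 7.65
tcp_pos: [0.4955, -0.0581, 0.0431]
orientation: [-1.564, 0.167, -0.167]
contact_force: [-0.5, -0.1, -2.1]
grip_width: 0.0251
```

Run:
```python
from h import *
go(mag(35,-1.5,42),MY,"place")
```

```text
place tcp [ 0.4955 -0.0581  0.0431] x [ 0.977 -0.211 -0.   ] y [-0. -0. -1.] F [-0.5 -0.1 -2.1] w 0.0251294590655966 t 7.65
 shift tool now mm [0.3 1.1 0.1]
 ay needed 3.1414 for 1
 ay needed -0.0002 for -1
 tilt: level err about x,z: [ 0.  0. -0.]
```

Request:
jog_arm(motion=[{"gripper": 20, "tx": 0, "ty": 1.5, "tz": 0, "ax": 0, "ay": 0, "az": 0}, {"gripper": 20, "tx": 0, "ty": 0, "tz": 0, "ax": 0, "ay": 0, "az": 0}, {"gripper": 20, "tx": 0, "ty": 0, "tz": 0, "ax": 0, "ay": 0, "az": 0}], newtons=50)

```text
clock: 7.95
tcp_pos: [0.4955, -0.0581, 0.0423]
orientation: [-1.565, 0.167, -0.168]
contact_force: [-3.2, 0.5, 6.2]
grip_width: 0.0252
```

Request:
jog_arm(motion=[{"gripper": 40, "tx": 0, "ty": 0, "tz": 0, "ax": 0, "ay": 0, "az": 0}, {"gripper": 50, "tx": 0, "ty": 0, "tz": 0, "ax": 0, "ay": 0, "az": 0}, {"gripper": 50, "tx": 0, "ty": 0, "tz": 0, "ax": 0, "ay": 0, "az": 0}, {"gripper": 50, "tx": 0, "ty": 0, "tz": 0, "ax": 0, "ay": 0, "az": 0}, {"gripper": 50, "tx": 0, "ty": -15, "tz": 0, "ax": 0, "ay": 0, "az": 0}, {"gripper": 50, "tx": 0, "ty": -30, "tz": 0, "ax": 0, "ay": 0, "az": 0}, {"gripper": 50, "tx": 0, "ty": -40, "tz": 0, "ax": 0, "ay": 0, "az": 0}, {"gripper": 50, "tx": 0, "ty": -40, "tz": 0, "ax": 0, "ay": 0, "az": 0}, {"gripper": 30, "tx": 0, "ty": -20, "tz": 0, "ax": 0, "ay": 0, "az": 0}, {"gripper": 0, "tx": 0, "ty": 0, "tz": 0, "ax": 0, "ay": 0, "az": 0}, {"gripper": 0, "tx": 0, "ty": 0, "tz": 0, "ax": 0, "ay": 0, "az": 0}], newtons=50)

```text
clock: 9.05
tcp_pos: [0.4954, -0.0582, 0.1873]
orientation: [-1.565, 0.167, -0.168]
contact_force: [0.1, 0.2, -1.0]
grip_width: 0.0069
```

Run:
```python
from h import *
go(mag(-185,0,160),MY,"behind tab")
for n,(x0,y0,x1,y1) in(("side",(270,80,430,210)),("top",(330,140,490,250))):
    im=vision.grab_frame(n)[:,:,::-1]
    cv2.imwrite(f"pics/{n}6.png",cv2.resize(im[y0:y1,x0:x1],None,fx=4.5,fy=4.5))
```

```text
behind tab tcp [ 0.4954 -0.0582  0.1873] x [ 0.977 -0.212  0.001] y [ 0.001 -0.001 -1.   ] F [ 0.1  0.2 -1. ] w 0.006874281727369101 t 9.05
 shift tool now mm [  -1.1   27.4 -219.8]
 ay needed 3.1413 for 1
 ay needed -0.0002 for -1
 tilt: level err about x,z: [0.0004 0.     0.0011]
```

View pics/side6.png

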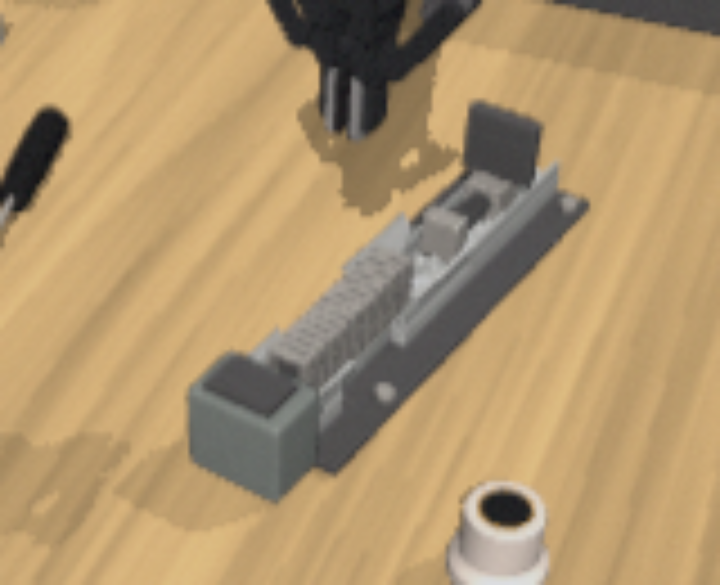

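View pics/top6.png

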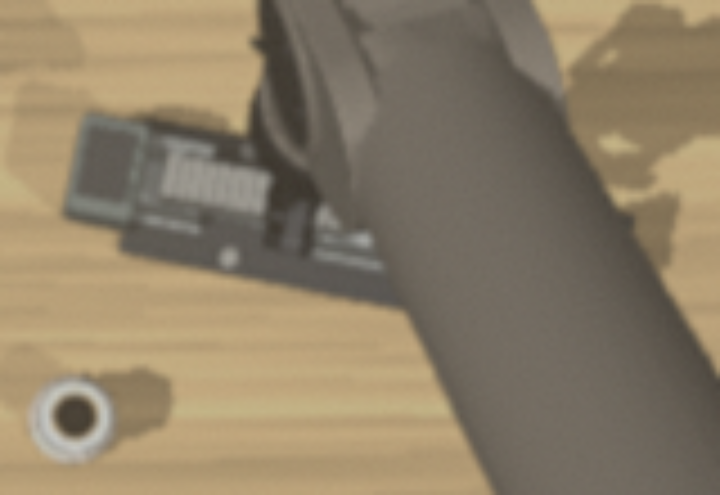

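The strip lies crown up in the channel and released; the rail is still back. I'm moving behind the tab with shut fingers.

Request:
jog_arm(motion=[{"gripper": 0, "tx": 0, "ty": 0, "tz": -35, "ax": 0, "ay": 0, "az": 0}, {"gripper": 0, "tx": 0, "ty": 0, "tz": -40, "ax": 0, "ay": 0, "az": 0}, {"gripper": 0, "tx": 0, "ty": 0, "tz": -40, "ax": 0, "ay": 0, "az": 0}, {"gripper": 0, "tx": 0, "ty": 0, "tz": -40, "ax": 0, "ay": 0, "az": 0}, {"gripper": 0, "tx": 0, "ty": 0, "tz": -40, "ax": 0, "ay": 0, "az": 0}, {"gripper": 0, "tx": -1, "ty": 0, "tz": -30, "ax": 0, "ay": 0, "az": 0}, {"gripper": 0, "tx": 0, "ty": 20, "tz": 0, "ax": 0, "ay": 0, "az": 0}, {"gripper": 0, "tx": 0, "ty": 30, "tz": 0, "ax": 0, "ay": 0, "az": 0}, {"gripper": 0, "tx": 0, "ty": 0, "tz": 0, "ax": 0, "ay": 0, "az": 0}, {"gripper": 0, "tx": 0, "ty": 0, "tz": 0, "ax": 0, "ay": 0, "az": 0}])

```text
clock: 10.15
tcp_pos: [0.4464, -0.2769, 0.1359]
orientation: [-1.563, 0.169, -0.165]
contact_force: [0.3, 0.2, -0.1]
grip_width: 0.0001
```

Run:
```python
from h import *
go(mag(-190,0,62),MY,"behind tab")
for n,(x0,y0,x1,y1) in(("side",(290,20,450,150)),("top",(330,140,490,250))):
    im=vision.grab_frame(n)[:,:,::-1]
    cv2.imwrite(f"pics/{n}7.png",cv2.resize(im[y0:y1,x0:x1],None,fx=4.5,fy=4.5))
```

```text
behind tab tcp [ 0.4464 -0.2769  0.1359] x [ 0.978 -0.211 -0.003] y [-0.002  0.002 -1.   ] F [ 0.3  0.2 -0.1] w 0.0001062033725343879 t 10.15
 shift tool now mm [ 0.8 73.9 -0.8]
 ay needed -3.1409 for 1
 ay needed 0.0007 for -1
 tilt: level err about x,z: [-0.0015 -0.     -0.0028]
```

View pics/side7.png

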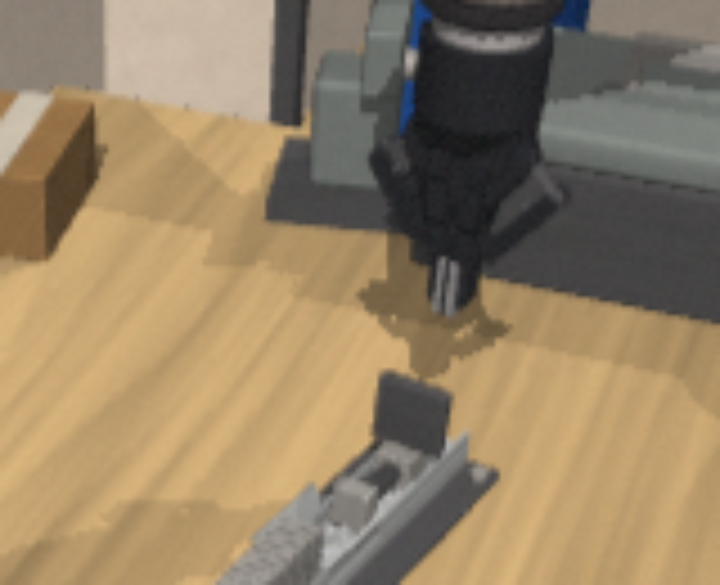

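View pics/top7.png

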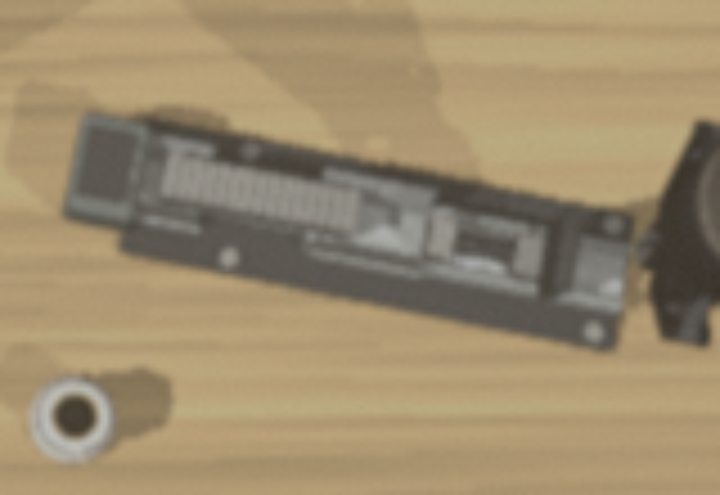

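The strip is well seated, from (165,175) to (358,210) in the top crop. The tab stands clear of the fingers at (560,250). I'm lowering the fingers, then pushing in stages.

Request:
jog_arm(motion=[{"gripper": 0, "tx": 0.5, "ty": 20, "tz": 0, "ax": 0, "ay": 0, "az": 0}, {"gripper": 0, "tx": 0, "ty": 25, "tz": 0, "ax": 0, "ay": 0, "az": 0}, {"gripper": 0, "tx": 0, "ty": 20, "tz": 0, "ax": 0, "ay": 0, "az": 0}, {"gripper": 0, "tx": 0, "ty": 7, "tz": 0, "ax": 0, "ay": 0, "az": 0}, {"gripper": 0, "tx": 0, "ty": 0, "tz": 0, "ax": 0, "ay": 0, "az": 0}, {"gripper": 0, "tx": 0, "ty": 0, "tz": 8, "ax": 0, "ay": 0, "az": 0}, {"gripper": 0, "tx": 0, "ty": 0, "tz": 8, "ax": 0, "ay": 0, "az": 0}, {"gripper": 0, "tx": 0, "ty": 0, "tz": 6, "ax": 0, "ay": 0, "az": 0}, {"gripper": 0, "tx": 0, "ty": 0, "tz": 6, "ax": 0, "ay": 0, "az": 0}, {"gripper": 0, "tx": 0, "ty": 0, "tz": 6, "ax": 0, "ay": 0, "az": 0}, {"gripper": 0, "tx": 0, "ty": 0, "tz": 6, "ax": 0, "ay": 0, "az": 0}])

```text
clock: 11.35
tcp_pos: [0.4561, -0.2414, 0.0657]
orientation: [-1.568, 0.168, -0.17]
contact_force: [-2.1, -8.3, 3.1]
grip_width: 0.0002
```

Run:
```python
from h import *
go(mag(-83,0,62),MY,"push")
q=np.array(get_obs()["tcp_pos"])-MO;print(q@MX,q@MY, get_obs()["contact_force"]@MX)
im=vision.grab_frame("top")[:,:,::-1]
cv2.imwrite("pics/top8.png",cv2.resize(im[140:250,330:490],None,fx=4.5,fy=4.5))
```

```text
push tcp [ 0.4561 -0.2414  0.0657] x [ 0.977 -0.214  0.002] y [ 0.001 -0.004 -1.   ] F [-2.1 -8.3  3.1] w 0.00015920175244289267 t 11.35
 shift tool now mm [-1.5  3.4 69.5]
 ay needed 3.1393 for 1
 ay needed -0.0023 for -1
 tilt: level err about x,z: [0.0038 0.     0.0017]
-0.15250380075533598 -0.0013351618387913763 -8.50807350643358
```

View pics/top8.png

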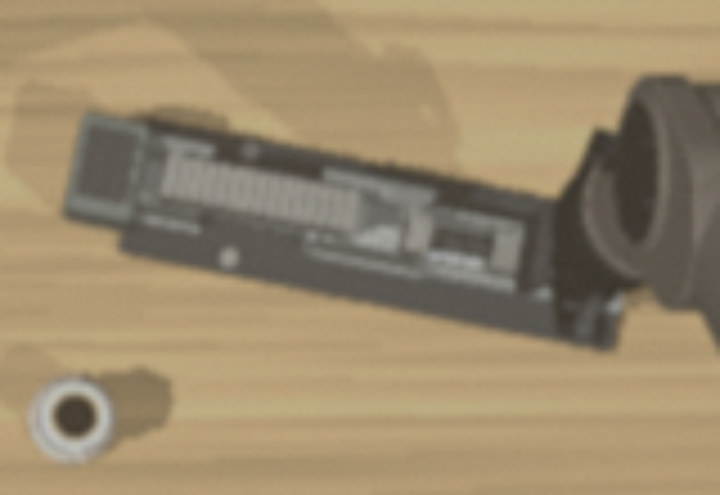

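The follower is moving with 8.5 N of friction, as stated. I continue.

Request:
jog_arm(motion=[{"gripper": 0, "tx": 0, "ty": 0, "tz": 5, "ax": 0, "ay": 0, "az": 0}, {"gripper": 0, "tx": 0, "ty": 0, "tz": 5, "ax": 0, "ay": 0, "az": 0}, {"gripper": 0, "tx": 0, "ty": 0, "tz": 5, "ax": 0, "ay": 0, "az": 0}, {"gripper": 0, "tx": 0, "ty": 0, "tz": 5, "ax": 0, "ay": 0, "az": 0}, {"gripper": 0, "tx": 0, "ty": 0, "tz": 5, "ax": 0, "ay": 0, "az": 0}, {"gripper": 0, "tx": 0, "ty": 0, "tz": 5, "ax": 0, "ay": 0, "az": 0}, {"gripper": 0, "tx": 0, "ty": 0, "tz": 5, "ax": 0, "ay": 0, "az": 0}, {"gripper": 0, "tx": 0, "ty": 0, "tz": 5, "ax": 0, "ay": 0, "az": 0}])

```text
clock: 12.2
tcp_pos: [0.4647, -0.2025, 0.0657]
orientation: [-1.568, 0.168, -0.171]
contact_force: [-0.4, -9.2, 3.3]
grip_width: 0.0003
```

Run:
```python
from h import *
go(mag(-83,0,62),MY,"push")
q=np.array(get_obs()["tcp_pos"])-MO;print(q@MX,q@MY, get_obs()["contact_force"]@MX)
im=vision.grab_frame("side")[:,:,::-1]
cv2.imwrite("pics/side9.png",cv2.resize(im[80:210,270:430],None,fx=4.5,fy=4.5))
im=vision.grab_frame("top")[:,:,::-1]
cv2.imwrite("pics/top9.png",cv2.resize(im[140:250,330:490],None,fx=4.5,fy=4.5))
```

```text
push tcp [ 0.4647 -0.2025  0.0657] x [ 0.977 -0.214  0.002] y [ 0.001 -0.004 -1.   ] F [-0.4 -9.2  3.3] w 0.0002512840360897718 t 12.2
 shift tool now mm [-1.7  3.6 29.7]
 ay needed 3.139 for 1
 ay needed -0.0026 for -1
 tilt: level err about x,z: [0.0038 0.     0.002 ]
-0.11271284863821628 -0.0015691869732881937 -9.082588462832156
```

View pics/side9.png

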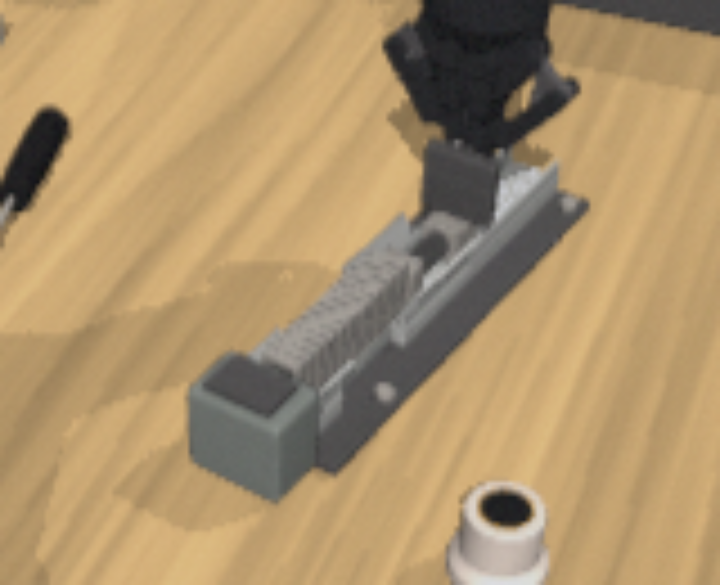

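View pics/top9.png

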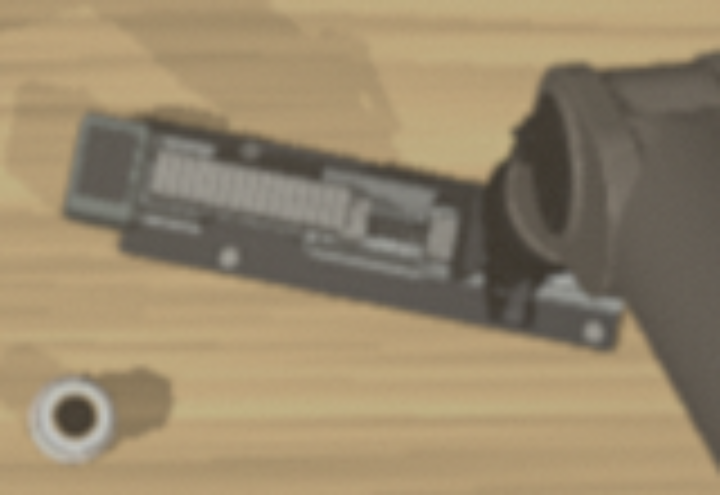

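The follower has reached the strip and is sliding it to the nose, straight and level. About 30 mm is left.

Request:
jog_arm(motion=[{"gripper": 0, "tx": 0, "ty": 0, "tz": 4, "ax": 0, "ay": 0, "az": 0}, {"gripper": 0, "tx": 0, "ty": 0, "tz": 4, "ax": 0, "ay": 0, "az": 0}, {"gripper": 0, "tx": 0, "ty": 0, "tz": 4, "ax": 0, "ay": 0, "az": 0}, {"gripper": 0, "tx": 0, "ty": 0, "tz": 4, "ax": 0, "ay": 0, "az": 0}, {"gripper": 0, "tx": 0, "ty": 0, "tz": 4, "ax": 0, "ay": 0, "az": 0}, {"gripper": 0, "tx": 0, "ty": 0, "tz": 3, "ax": 0, "ay": 0, "az": 0}])

```text
clock: 12.9
tcp_pos: [0.4695, -0.1807, 0.0657]
orientation: [-1.569, 0.168, -0.171]
contact_force: [-0.2, -11.0, 3.3]
grip_width: 0.0004
```

Run:
```python
from h import *
go(mag(-83,0,62),MY,"push")
q=np.array(get_obs()["tcp_pos"])-MO;print(q@MX,q@MY, get_obs()["contact_force"]@MX)
```

```text
push tcp [ 0.4695 -0.1807  0.0657] x [ 0.977 -0.214  0.002] y [ 0.001 -0.005 -1.   ] F [ -0.2 -11.    3.3] w 0.00043022355925459405 t 12.9
 shift tool now mm [-1.7  3.7  7.4]
 ay needed 3.1385 for 1
 ay needed -0.0031 for -1
 tilt: level err about x,z: [ 0.0045 -0.      0.0021]
-0.09039044357068694 -0.0016988889753758907 -10.847246786481513
```

Request:
jog_arm(motion=[{"gripper": 0, "tx": 0, "ty": 0, "tz": 3, "ax": 0, "ay": 0, "az": 0}, {"gripper": 0, "tx": 0, "ty": 0, "tz": 2, "ax": 0, "ay": 0, "az": 0}, {"gripper": 0, "tx": 0, "ty": 0, "tz": 2, "ax": 0, "ay": 0, "az": 0}, {"gripper": 0, "tx": 0, "ty": 0, "tz": 0, "ax": 0, "ay": 0, "az": 0}])

```text
clock: 13.3
tcp_pos: [0.4706, -0.1757, 0.0657]
orientation: [-1.571, 0.17, -0.172]
contact_force: [-1.4, -15.9, 3.1]
grip_width: -0.0001
```

Run:
```python
from h import *
q=np.array(get_obs()["tcp_pos"])-MO;print(q@MX,q@MY, get_obs()["contact_force"]@MX)
```

```text
-0.08523241207468482 -0.0016967233396641454 -15.816908520384466
```

Request:
jog_arm(motion=[{"gripper": 0, "tx": 0, "ty": 0, "tz": 2, "ax": 0, "ay": 0, "az": 0}, {"gripper": 0, "tx": 0, "ty": 0, "tz": 2, "ax": 0, "ay": 0, "az": 0}, {"gripper": 0, "tx": 0, "ty": 0, "tz": 0, "ax": 0, "ay": 0, "az": 0}])

```text
clock: 13.6
tcp_pos: [0.4706, -0.1756, 0.0658]
orientation: [-1.575, 0.173, -0.174]
contact_force: [-2.2, -26.3, 4.3]
grip_width: 0.0
```

Run:
```python
from h import *
q=np.array(get_obs()["tcp_pos"])-MO;print(q@MX,q@MY, get_obs()["contact_force"]@MX)
```

```text
-0.08512261938777903 -0.0016601702069193249 -26.141151483785865
```

Request:
jog_arm(motion=[{"gripper": 0, "tx": 0, "ty": 0, "tz": 2, "ax": 0, "ay": 0, "az": 0}, {"gripper": 0, "tx": 0, "ty": 0, "tz": 0, "ax": 0, "ay": 0, "az": 0}, {"gripper": 0, "tx": 0, "ty": 0, "tz": 0, "ax": 0, "ay": 0, "az": 0}])

```text
clock: 13.9
tcp_pos: [0.4706, -0.1756, 0.0658]
orientation: [-1.576, 0.175, -0.175]
contact_force: [-4.5, -30.2, 4.4]
grip_width: 0.0001
```

Run:
```python
from h import *
q=np.array(get_obs()["tcp_pos"])-MO;print(q@MX,q@MY, get_obs()["contact_force"]@MX)
```

```text
-0.08511974050030431 -0.0016370838097401568 -30.51890743239922
```

Request:
jog_arm(motion=[{"gripper": 0, "tx": 0, "ty": 0, "tz": -10, "ax": 0, "ay": 0, "az": 0}, {"gripper": 0, "tx": 0, "ty": 0, "tz": -15, "ax": 0, "ay": 0, "az": 0}, {"gripper": 0, "tx": 0, "ty": 0, "tz": -20, "ax": 0, "ay": 0, "az": 0}, {"gripper": 0, "tx": 0, "ty": -30, "tz": -10, "ax": 0, "ay": 0, "az": 0}, {"gripper": 0, "tx": 0, "ty": -40, "tz": -30, "ax": 0, "ay": 0, "az": 0}, {"gripper": 0, "tx": 0, "ty": -30, "tz": -40, "ax": 0, "ay": 0, "az": 0}, {"gripper": 0, "tx": 0, "ty": 0, "tz": -30, "ax": 0, "ay": 0, "az": 0}, {"gripper": 0, "tx": 0, "ty": 0, "tz": 0, "ax": 0, "ay": 0, "az": 0}, {"gripper": 0, "tx": 0, "ty": 0, "tz": 0, "ax": 0, "ay": 0, "az": 0}, {"gripper": 0, "tx": 0, "ty": 0, "tz": 0, "ax": 0, "ay": 0, "az": 0}])

```text
clock: 14.9
tcp_pos: [0.4395, -0.3142, 0.1644]
orientation: [-1.563, 0.166, -0.165]
contact_force: [0.2, 0.0, 0.4]
grip_width: -0.0002
```

Run:
```python
from h import *
print(get_obs()["tcp_pos"],get_obs()["contact_force"],get_obs()["clock"])
im=vision.grab_frame("side")[:,:,::-1]
cv2.imwrite("pics/side10.png",cv2.resize(im[80:210,270:430],None,fx=4.5,fy=4.5))
im=vision.grab_frame("top")[:,:,::-1]
cv2.imwrite("pics/top10.png",cv2.resize(im[140:250,330:490],None,fx=5,fy=5,interpolation=cv2.INTER_CUBIC))
```

```text
[ 0.43951807 -0.31415801  0.16443685] [0.18960598 0.01749076 0.44879712] 14.9
```

View pics/side10.png

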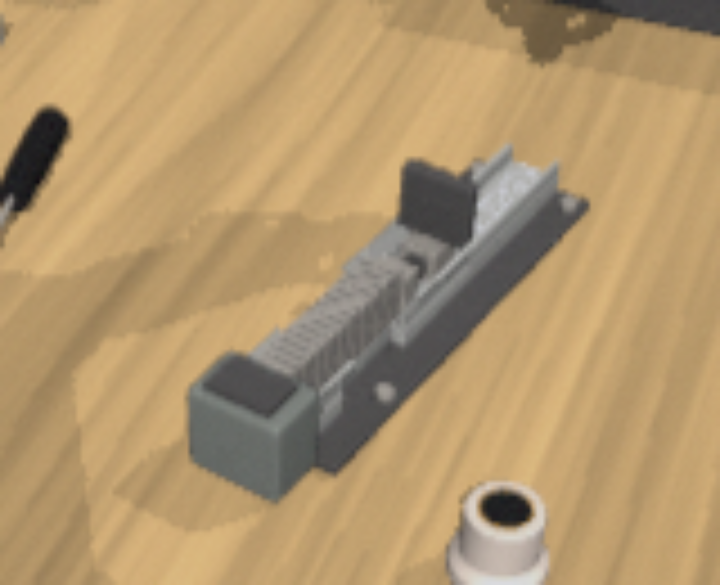

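View pics/top10.png

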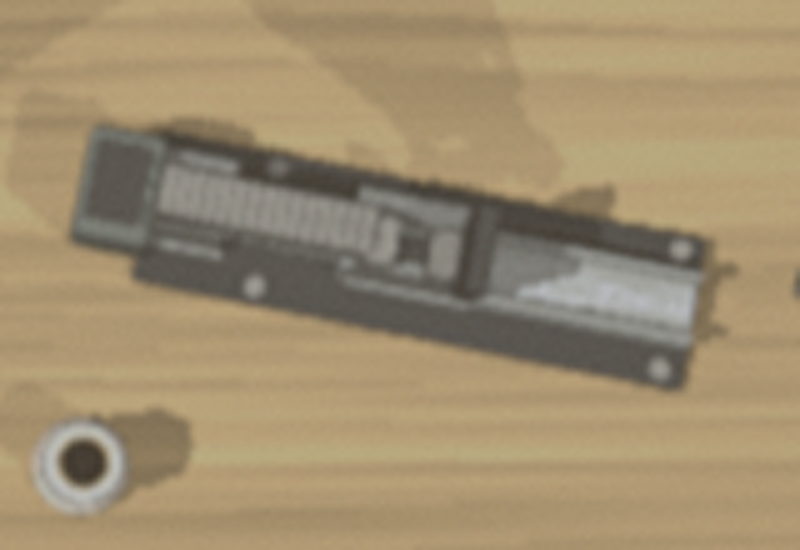

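Run:
```python
from h import *
f=lambda p,z:((ray("top",(330+(p[0]+.5)/5-.5,140+(p[1]+.5)/5-.5),z)-MO)@np.array([MX,MY]).T*1000).round(1)
print("tab",f((489,207),.09),f((467,297),.09),"strip",[f(p,.056) for p in[(163,165),(160,213),(378,207),(365,257)]],"nose",f((163,140),.06),f((145,248),.06))
```

```text
tab [-67.9 -22.3] [-64.8  28.3] strip [array([108.2, -16.4]), array([104.7,  10.5]), array([-13.4, -16.6]), array([-11.4,  12.4])] nose [111.  -29.5] [109.3  31.9]
```

```bash
python3 -c "
from bench import ticket
print(ticket.hand_in())"
```

```text
the job is handed in; nothing more can be done
None
```

The stapler is loaded and the job is handed in at about 15 s of the 50 s allowed. No verdict was reported.

I gripped the full-length wide strip at its middle and turned it to the channel. It was laid in crown up and let go with the rail still drawn back. I then pushed the tab from behind with shut fingers until it stopped, and backed the arm clear.

Last checks:
- **Rail:** it stopped moving while the push rose from 16 to 30 N. The tab measured at magazine x = −66 mm, which puts the rail within about 1 mm of home.
- **Strip position:** centre at about x = +48 mm and y = −2.5 mm, up against the nose, straight and crown up in both views.
- **Robot:** clear of everything, with external force about 0.5 N.

**Disagreement:** the side camera placed the magazine about 4 mm sideways of where the top camera did. The strip in the gripper showed about the same shift, so I treated it as calibration bias and placed the strip from relative positions.

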